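# Build up the shortbread tower and show its crown piece on the video call

## Task

Lay the two long shortbread fingers from the wooden board crosswise over the two on the white platter, one across each end with its outer long side flush with the lower fingers' ends, so the tower becomes a square; lay them down, do not drop them, and leave the spoon, whisk and ramekin alone. Then pick up the short piece that will crown the tower and show its underside to the colleague on the tablet: held in front of the middle of the screen, 13 cm off it, underside parallel to and facing the screen, its length running along the screen's long side. Finish while still holding it there, without letting go.

Things in the scene. Friction and masses are not known exactly. Their poses are not given: they have to be found in the camera images.
- platter: square white ceramic serving platter, 160 x 160 mm, 14 mm thick, fixed on the counter. Origin at the centre of its underside; z up, x and y along its sides. The two lower shortbread fingers lie on it along its x, at y = +38 and -38 mm. The second layer belongs along its y, centred at x = +38 and -38 mm (either finger at either end), undersides 32 mm above its origin.
- board: wooden cutting board, 200 mm (its x) x 240 mm (its y), 16 mm thick, fixed on the counter, on the robot's left or right, the platter on the other side. Origin at the centre of its underside, z up. The two long fingers and the short piece lie flat on it side by side, roughly along its x, about 75 mm apart, in any order.
- base_left: lower shortbread finger already on the platter (its +y side): loose, 100 x 24 x 18 mm. Origin at the centre of its underside, x along its length, z up.
- base_right: the other lower finger, the same, on the platter's -y side.
- finger_a: long shortbread finger on the board: sandy-coloured bar, 100 x 24 x 18 mm, about 45 g, rows of small dark pricks on top. Origin at the centre of its underside, x along its length, y across its width, z up out of its pricked top.
- finger_b: the second long shortbread finger on the board, the same as finger_a and interchangeable with it.
- crown: the short crown piece on the board: shortbread of the same colour, 66 x 30 x 18 mm, about 35 g. Origin at the centre of its underside, x along its length, y across its width, z up out of its pricked top; its underside is the plain face.
- tablet: black tablet, 240 x 165 x 9 mm, fixed on a wooden stand beyond board and platter; its screen slopes 35 degrees to the counter, facing up and towards the robot. Origin at the screen centre, 82 mm above the counter; z straight out of the screen, y along its 240 mm side (level), x up the slope. Crown piece: underside 130 mm out along z, its z along this z, its length along this y.
- ramekin: bystander: small white ceramic bowl, 90 mm across and 50 mm high, near the far left. Origin at the centre of its underside.
- spoon: bystander: wooden spoon, 250 mm long, lying between the board and the platter, pointing roughly away from the robot. Origin midway under it.
- whisk: bystander: flat steel whisk, about 280 mm long and 16 mm high, lying near the far right. Origin under where its handle meets its wires.

How it is judged:
By the outcome, as a careful person would: the job done as asked, in the order asked, and still so for the second after the job is handed in, while the arm keeps its last pose, push and grip.
It also fails if it takes over 72 s, if anything falls off the work surface, if the arm or the gripper's body presses on something with over 40 N, if the wrist force passes 120 N, or if a joint passes its speed limit or range.

## Robot

A 6-joint arm with a two-finger parallel gripper is mounted at the origin on the work surface. World frame = base frame: x ahead of the robot, y to its left, z up, the work surface at z = 0. Lengths are in mm, angles in degrees, forces in N, time in s.
With the tool pointing down it reaches from about 300 to 850 mm from the base axis. Payload 4.2 kg.
Tool frame: the origin (TCP) lies midway between the tips of the shut fingers; the grasp point (between the pads) lies 19 mm behind it; z points along the fingers, y is the line along which they close (so a half turn about z gives the same grasp; the last joint's range is limited). The gripper opens to 91 mm and grips with 3 to 60 N. Pads are 32 mm wide; open, the fingers measure 118 mm over their backs; the gripper's body (76 mm by 178 mm) begins 60 mm behind the grasp point.
Start: joints at [63.312, 18.312, 89.639, -0, 72.044, -1.146], TCP at [247.933, 518.818, 213.976] pointing down, gripper open.
Joint ranges: [-177.97, 177.97], [-48.28, 115.42], [12.27, 149.76], [-77.06, 257.06], [2.81, 150.46], [-146.56, 146.56]. Speed limits (degrees/s): [147.25, 147.25, 180, 180, 180, 180].

## Interface

Orientations are given as [roll, pitch, yaw] about the fixed x, y, z axes, in that order (R = Rz(yaw) Ry(pitch) Rx(roll)).
In Python, from workcell import env gives the robot as it stands.
- The arm moves only by the shell command python3 drive.py 'ROWS' [OPENING] [FORCE]. ROWS is rows parted by semicolons, their numbers by spaces, 1 to 8 of them, each of 6 numbers: dx, dy, dz in mm, then a rotation vector rx, ry, rz in degrees; each row shifts and turns the commanded pose from where the row before left it, along the tool's axes as they then stand; what a row does not reach is not made up. A row lasts 1/10 s, in which the tool goes at most 50 mm and 8.59 degrees, less where a joint would pass 70% of its speed; a pose out of reach is approached as far as the arm can. OPENING is the finger opening in mm, set as the command begins (- or left out keeps the last). The fingers move at their own pace and stop on an object; FORCE is the grip in N (left out, the last holds). Time passes only in rows, so rows that do not move let the fingers close. It prints the time, the measured TCP pose, the force, the opening and the grip force at its end.
- env.state(): the state, without advancing time (a new reading comes with each control period).
- env.grab_frame(name): name is "scene" or "top" or "wrist"; returns the picture (400x640x3 uint8, blue, green, red); there is no depth.
- env.camera_model(name): a dict with "fx", "fy", "cx", "cy" (pixels), "T" (4x4, takes a point from camera to world coordinates). Camera axes: x right, y up, looking along -z (the intrinsics and any distortion apply to the point x, -y, -z); pixel columns grow to the right and rows downward; lengths in mm; the calibration is good to about 2 mm. A picture is of the moment at which its call begins: read the wrist's pose just before it. camera_model takes no time and is no camera call; for the wrist camera it gives the pose at the moment of the call.
- env.job_done(): hands the job in; it is judged then, once.
The state is a dict: "time_s": time; "qpos": joint angles; "qvel": joint speeds; "effort": joint torques, N m; "ee_pos": TCP position; "ee_rot": TCP orientation; "force": force on the tool from outside, world axes, zero at the start; "torque": the same for the moment, N m; "gripper_width": finger opening in mm; "gripper_force": force on a finger pad.
Only numpy, scipy, OpenCV 4.12 (cv2) and the standard library are available. Lean on these libraries where they do the work, as an engineer would, in place of code of your own. Each camera call takes 0.05 s, during which the arm holds its last target. There are 200 camera calls.

## Working session

There is one attempt and no reset: what is moved stays moved. The work goes in short steps, Python scripts to look and compute and a shell command to move; the robot and the scene stay as the last step left them, time stands still between calls to the robot, and variables do not carry over. Pictures are saved under pics/ and viewed, at most 11 in all, crops included, and the job is handed in when it is done.

```bash
ls; mkdir -p pics
python3 - <<'E'
from workcell import env
import cv2,numpy as np
for n in ["scene","top"]:
    cv2.imwrite(f"pics/{n}0.png",env.grab_frame(n)); m=env.camera_model(n); print(n,m)
print(env.camera_model("wrist")); print(env.state())
E
```

```text
drive.py
pics
workcell.py
scene {'fx': 451.73980013618296, 'fy': 451.73980013618296, 'cx': 312.68034561948883, 'cy': 201.0516100640215, 'T': array([[ 7.55538176e-01, -4.12270188e-01,  5.09112323e-01,
         1.21809569e+03],
       [ 6.55070498e-01,  4.67518216e-01, -5.93556535e-01,
        -7.46431401e+02],
       [ 6.68637859e-03,  7.81959085e-01,  6.23293897e-01,
         8.62182717e+02],
       [ 0.00000000e+00,  0.00000000e+00,  0.00000000e+00,
         1.00000000e+00]])}
top {'fx': 493.79350740885207, 'fy': 493.79350740885207, 'cx': 323.63586526376525, 'cy': 201.3640857030695, 'T': array([[-1.83549154e-02,  9.79342871e-01, -2.01371892e-01,
         3.41693250e+02],
       [-9.99825035e-01, -1.72524412e-02,  7.22865872e-03,
        -8.08553127e+00],
       [ 3.60517866e-03,  2.01469340e-01,  9.79488187e-01,
         1.29484625e+03],
       [ 0.00000000e+00,  0.00000000e+00,  0.00000000e+00,
         1.00000000e+00]])}
{'fx': 357.08419954621445, 'fy': 357.08419954621445, 'cx': 321.7902686295493, 'cy': 203.38851581316374, 'T': array([[ 4.30938603e-01, -8.67152025e-01, -2.49678366
[... 325 characters left out ...]
120758e+01,  1.83489270e+01,  8.97014428e+01, -1.78624881e-03,
        7.20409626e+01, -1.14532928e+00]), 'qvel': array([ 0.00309101, -0.06020354, -0.14168948,  0.01711965, -0.13466351,
        0.06615599]), 'effort': array([ 5.78232248e-04, -4.13330734e+01, -2.32508290e+01,  7.30983331e-02,
        4.21764306e-02, -5.30500188e-05]), 'ee_pos': array([247.73008748, 518.39803679, 213.18108405]), 'ee_rot': array([-1.79908652e+02, -1.27592579e-04,  1.54457957e+02]), 'force': array([ 0.15117188,  0.06277682, -0.35175865]), 'torque': array([-0.01810919, -0.0119603 ,  0.02704805]), 'gripper_force': 0.0, 'gripper_width': 91.14406073953562}
```
View pics/top0.png

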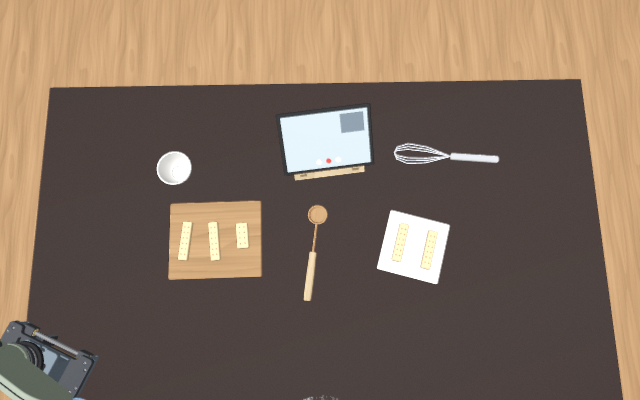

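View pics/scene0.png

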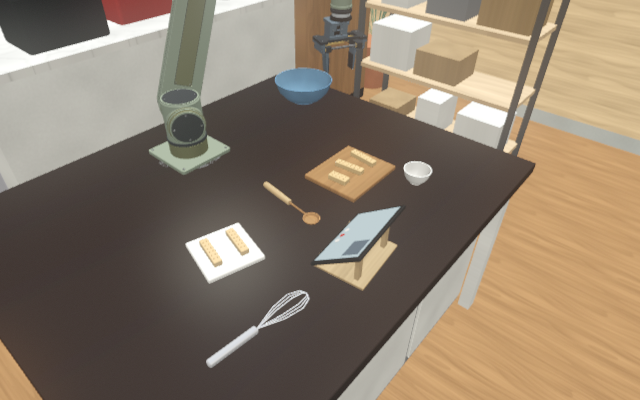

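The top view shows the board at about (215,240) with long fingers at (185,241) and (214,241), and the crown at (242,236). The platter is at (414,246), the tablet at (325,140) and the spoon between them. The scene view shows the same layout.

Create h.py:
```python
import numpy as np,cv2
from scipy.spatial.transform import Rotation as R
from workcell import env
def ray(m,p):
    d=np.array([(p[0]-m['cx'])/m['fx'],-(p[1]-m['cy'])/m['fy'],-1.]); return m['T'][:3,3],m['T'][:3,:3]@d
def onz(m,p,z):
    o,d=ray(m,p); return o+d*(z-o[2])/d[2]
def tri(ms,ps):
    A=np.zeros((3,3));b=np.zeros(3)
    for m,p in zip(ms,ps):
        o,d=ray(m,p);d=d/np.linalg.norm(d);P=np.eye(3)-np.outer(d,d);A+=P;b+=P@o
    x=np.linalg.solve(A,b); return x
def proj(m,X):
    c=np.linalg.inv(m['T'])@np.append(X,1); return np.array([m['cx']-m['fx']*c[0]/c[2],m['cy']+m['fy']*c[1]/c[2]])
def tool(s=None):
    s=s or env.state(); T=np.eye(4);T[:3,:3]=R.from_euler('xyz',s['ee_rot'],degrees=True).as_matrix();T[:3,3]=s['ee_pos'];return T
def delta(T):
    "remaining move to pose T in the tool axes: translation mm, rotvec deg"
    D=np.linalg.inv(tool())@T; return D[:3,3].round(2),R.from_matrix(D[:3,:3]).as_rotvec(degrees=True).round(2)
```

Run:
```python
from h import *
np.set_printoptions(precision=2,suppress=True)
m=env.camera_model("top")
for n,p,z in [("f1",(185,241),34),("f2",(214,241),34),("crown",(242,236),34),("board",(215,240),16),("plat",(414,246),14),("tablet",(326,140),82),("spoonhead",(318,214),5),("spoontail",(308,298),5),("ram",(174,168),50)]:
    print(n,onz(m,p,z))
w=env.camera_model("wrist"); print(np.linalg.inv(tool())@w['T'])
```

```text
f1 [503.51 339.63  34.  ]
f2 [502.18 265.41  34.  ]
crown [513.8  193.91  34.  ]
board [507.04 266.78  16.  ]
plat [ 482.34 -250.42   14.  ]
tablet [752.13 -26.08  82.  ]
spoonhead [572.92  -2.03   5.  ]
spoontail [354.72  27.11   5.  ]
ram [693.28 371.16  50.  ]
[[   0.      0.96    0.28   78.84]
 [   1.     -0.      0.      0.06]
 [   0.      0.28   -0.96 -169.83]
 [   0.      0.      0.      1.  ]]
```

```bash
python3 drive.py '0 0 0 0 0 -8.5;0 0 0 0 0 -8.5;0 0 0 0 0 -8.5;-28 -28 0 0 0 0;-28 -28 0 0 0 0;-28 -28 0 0 0 0;-28 -28 0 0 0 0;-28 -28 0 0 0 0' 60; python3 drive.py '-28 -28 10 0 0 0;-28 -28 10 0 0 0;-28 -28 10 0 0 0;-28 -28 10 0 0 0;0 0 20 0 0 0;0 0 0 0 0 0;0 0 0 0 0 0'
cat > snap.py <<'E'
import sys,pickle
from h import *
n=sys.argv[1]
m=env.camera_model("wrist");f=env.grab_frame("wrist");cv2.imwrite(f"pics/{n}.png",f);pickle.dump(m,open(f"{n}.pkl","wb"))
E
python3 snap.py w1; python3 drive.py '0 -45 0 0 0 0;0 -45 0 0 0 0;0 0 0 0 0 0;0 0 0 0 0 0;0 0 0 0 0 0';python3 snap.py w2
```

```text
time_s: 0.9
ee_pos: [388.5, 377.3, 213.6]
ee_rot: [-180.0, -0.0, 180.0]
force: [0.7, 0.1, 0.4]
gripper_width: 59.9
gripper_force: 0.0
time_s: 1.6
ee_pos: [499.3, 266.7, 153.7]
ee_rot: [-180.0, -0.1, 180.0]
force: [0.0, -0.2, -0.0]
gripper_width: 60.0
gripper_force: 0.0
time_s: 2.15
ee_pos: [500.0, 178.0, 154.8]
ee_rot: [179.9, 0.1, -180.0]
force: [-0.2, 0.2, 0.7]
gripper_width: 59.6
gripper_force: 0.0
```

View pics/w1.png

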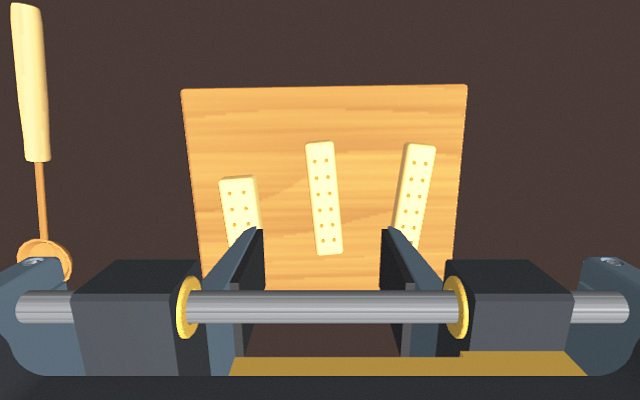

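The wrist view shows the board and its three pieces: the crown at (240,205), fingers at (324,198) and (413,195), and the spoon at the left. The gripper hides their far ends, so I'll view from farther ahead.

```bash
python3 drive.py '-25 40 0 0 0 0;-25 40 0 0 0 0;-30 40 0 0 0 0;0 0 0 0 0 0;0 0 0 0 0 0;0 0 0 0 0 0'; python3 snap.py w3; python3 drive.py '0 -40 0 0 0 0;0 -40 0 0 0 0;0 0 0 0 0 0;0 0 0 0 0 0;0 0 0 0 0 0';python3 snap.py w4
python3 - <<'E'
import cv2,numpy as np
f=cv2.imread('pics/w1.png')
for p in [(330,170),(316,200),(410,165),(290,120),(240,200),(280,200)]: print(p,f[p[1],p[0]],cv2.cvtColor(f[p[1]:p[1]+1,p[0]:p[0]+1],cv2.COLOR_BGR2HSV)[0,0])
a=cv2.imread('pics/w3.png');b=cv2.imread('pics/w4.png')
cv2.imwrite('pics/w34.png',cv2.resize(np.vstack([a[:300],b[:300]]),(640,600)))
E
```

```text
time_s: 2.8
ee_pos: [578.8, 296.6, 153.7]
ee_rot: [-180.0, -0.1, -180.0]
force: [0.6, -0.2, -0.8]
gripper_width: 60.3
gripper_force: 0.0
time_s: 3.35
ee_pos: [579.6, 216.9, 154.5]
ee_rot: [179.9, 0.0, 179.9]
force: [-0.3, -0.0, -0.3]
gripper_width: 59.7
gripper_force: 0.0
(330, 170) [211 255 255] [ 30  44 255]
(316, 200) [210 255 255] [ 30  45 255]
(410, 165) [211 255 255] [ 30  44 255]
(290, 120) [103 187 245] [ 18 148 245]
(240, 200) [209 255 255] [ 30  46 255]
(280, 200) [108 190 247] [ 18 144 247]
```

View pics/w34.png

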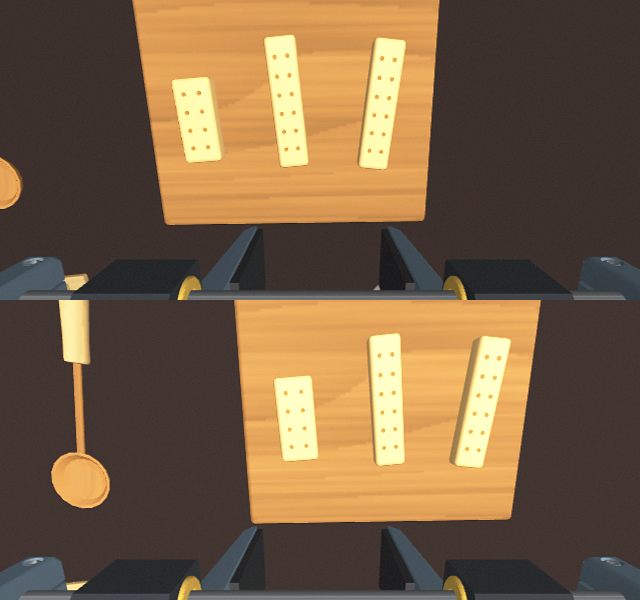

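Both wrist views (580, 297 and 217) show all three tops unobstructed. The crown is at (197,120)/(297,118), finger A at (286,101)/(387,99) and finger B at (382,103)/(483,101).

```bash
cat > meas.py <<'E'
import sys,pickle
from h import *
np.set_printoptions(precision=1,suppress=True)
def tops(n,thr=165,rmax=235):
    f=cv2.imread(f'pics/{n}.png');mk=((f[:,:,0]>thr)&(f[:,:,2]>235)&(f[:,:,2].astype(int)-f[:,:,0]>20)).astype(np.uint8);mk[rmax:]=0
    mk=cv2.morphologyEx(mk,cv2.MORPH_CLOSE,np.ones((5,5)))
    out=[]
    for c in cv2.findContours(mk,cv2.RETR_EXTERNAL,cv2.CHAIN_APPROX_NONE)[0]:
        if cv2.contourArea(c)<1200: continue
        b=cv2.boxPoints(cv2.minAreaRect(c))
        if np.linalg.norm(b[0]-b[1])>np.linalg.norm(b[1]-b[2]): b=np.roll(b,-1,0)
        e=[(b[0]+b[1])/2,(b[2]+b[3])/2]; e.sort(key=lambda p:p[1])
        out.append((e[0],e[1],min(np.linalg.norm(b[0]-b[1]),np.linalg.norm(b[1]-b[2]))))
    return sorted(out,key=lambda t:t[0][0])
if __name__=="__main__":
    ns=sys.argv[1:3]; ms=[pickle.load(open(n+'.pkl','rb')) for n in ns]
    ts=[tops(n) for n in ns]; print([len(t) for t in ts])
    for a,b in zip(*ts):
        p=tri(ms,[a[0],b[0]]);q=tri(ms,[a[1],b[1]]); c=(p+q)/2
        zc=[onz(m,(t[0]+t[1])/2,c[2])[:2] for m,t in zip(ms,(a,b))]
        print('centre',c,'z',p[2],q[2],'len',np.linalg.norm(p-q).round(1),'angle',np.degrees(np.arctan2(*(q-p)[1::-1])).round(2),'px',a[0],a[1],a[2].round(1))
E
python3 meas.py w3 w4
```

```text
[3, 3]
centre [515.4 196.3  31.1] z 33.13660805926846 29.03145488164602 len 64.4 angle 3.62 px [189.3  77.3] [203.9 160.1] 34.0
centre [501.8 269.1  32.7] z 31.540749671794913 33.82531252234728 len 96.7 angle 6.02 px [279.   36.7] [294.9 163.6] 27.4
centre [504.  343.1  31.2] z 31.57159486708976 30.756588984660162 len 98.0 angle -6.31 px [391.6  38.9] [372.  166.1] 27.1
```

```bash
python3 drive.py '0 -45 0 0 0 0;0 -45 0 0 0 0;0 -45 0 0 0 0;0 -45 0 0 0 0;0 -45 0 0 0 0;0 -45 0 0 0 0;0 -45 0 0 0 0;0 -45 0 0 0 0' | head -2;  python3 drive.py '15 -45 0 0 0 0;0 -35 0 0 0 0;0 0 0 0 0 0;0 0 0 0 0 0;0 0 0 0 0 0' | head -2; python3 snap.py w5; python3 drive.py '0 -40 0 0 0 0;0 -40 0 0 0 0;0 0 0 0 0 0;0 0 0 0 0 0;0 0 0 0 0 0'|head -2;python3 snap.py w6;python3 meas.py w5 w6
python3 - <<'E'
import cv2,numpy as np
a=cv2.imread('pics/w5.png');b=cv2.imread('pics/w6.png')
cv2.imwrite('pics/w56.png',np.vstack([a[:300],b[:300]]))
E
```

```text
time_s: 4.2
ee_pos: [579.8, -144.2, 154.0]
time_s: 4.7
ee_pos: [564.7, -221.9, 153.8]
time_s: 5.25
ee_pos: [564.5, -301.7, 153.8]
[0, 0]
```

View pics/w56.png

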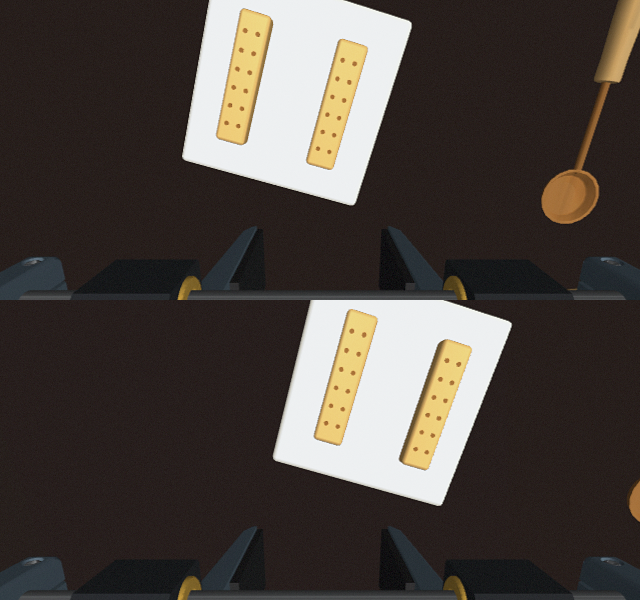

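Both views show the platter and its two base fingers, at (244,77)/(346,77) and (337,104)/(436,105). Three platter corners are visible at (183,160), (355,205) and (412,24).

```bash
cat > meas2.py <<'E'
from meas import *
def blobs(n,rmax=235):
    f=cv2.imread(f'pics/{n}.png').astype(int);B,G,Rr=f[:,:,0],f[:,:,1],f[:,:,2]
    mk=((Rr>215)&(G>175)&(Rr-B>70)).astype(np.uint8);mk[rmax:]=0;mk=cv2.morphologyEx(mk,cv2.MORPH_CLOSE,np.ones((7,7)))
    pl=(B>150).astype(np.uint8);pl[rmax:]=0
    out=[]
    for c in cv2.findContours(mk,cv2.RETR_EXTERNAL,cv2.CHAIN_APPROX_NONE)[0]:
        if cv2.contourArea(c)<1500: continue
        b=cv2.boxPoints(cv2.minAreaRect(c))
        if np.linalg.norm(b[0]-b[1])>np.linalg.norm(b[1]-b[2]): b=np.roll(b,-1,0)
        e=sorted([(b[0]+b[1])/2,(b[2]+b[3])/2],key=lambda p:p[1]); out.append((e[0],e[1],np.linalg.norm(b[0]-b[1])))
    c=max(cv2.findContours(pl,cv2.RETR_EXTERNAL,cv2.CHAIN_APPROX_NONE)[0],key=cv2.contourArea)
    q=cv2.approxPolyDP(cv2.convexHull(c),6,True)[:,0].astype(float)
    q=q[q[:,1]>8]
    return sorted(out,key=lambda t:t[0][0]),q[np.argsort(q[:,0])]
if __name__=="__main__":
    ns=sys.argv[1:3]; ms=[pickle.load(open(n+'.pkl','rb')) for n in ns]
    (A,qa),(B,qb)=[blobs(n) for n in ns]
    for a,b in zip(A,B):
        p=tri(ms,[a[0],b[0]]);q=tri(ms,[a[1],b[1]]);c=(p+q)/2
        print('centre',c,'z',p[2].round(1),q[2].round(1),'len',np.linalg.norm(p-q).round(1),'angle',np.degrees(np.arctan2(*(q-p)[1::-1])).round(2),'wpx',a[2].round(1))
        for m,t in zip(ms,(a,b)): print('  at z32',onz(m,(t[0]+t[1])/2,32))
    print(qa,qb)
    for m,q in zip(ms,(qa,qb)):
        print('platter pts z14'); [print(onz(m,x,14)) for x in q]
    if len(qa)==len(qb): print('tri',[tri(ms,[x,y]) for x,y in zip(qa,qb)])
E
python3 meas2.py w5 w6
```

```text
centre [ 470.  -283.7   30.3] z 29.5 31.2 len 97.9 angle -15.04 wpx 29.0
  at z32 [ 467.9 -282.7   32. ]
  at z32 [ 468.  -283.2   32. ]
centre [ 490.6 -211.2   30.9] z 30.6 31.3 len 97.2 angle -15.81 wpx 27.5
  at z32 [ 488.5 -210.6   32. ]
  at z32 [ 488.6 -210.9   32. ]
[[183. 158.]
 [353. 204.]
 [410.  22.]] [[274. 159.]
 [439. 205.]
 [511.  24.]]
platter pts z14
[ 534.3 -343.1   14. ]
[ 575.9 -194.1   14. ]
[ 426.7 -153.    14. ]
platter pts z14
[ 534.9 -343.7   14. ]
[ 576.5 -196.1   14. ]
[ 427.8 -153.1   14. ]
tri [array([ 534.9, -344. ,   11.9]), array([ 578.6, -193.3,    5.8]), array([ 427.2, -153. ,   14.1])]
```

```bash
python3 drive.py '0 45 0 0 0 0;0 45 0 0 0 0;0 45 0 0 0 0;0 45 0 0 0 0;0 45 0 0 0 0;0 45 0 0 0 0;0 45 0 0 0 0;0 45 0 0 0 0' 45 |head -2; python3 drive.py '15 45 0 0 0 0;15 45 0 0 0 0;15 45 0 0 0 0;15 45 0 0 0 0;3 31 0 0 0 -6;0 0 20 0 0 0;0 0 0 0 0 0;0 0 0 0 0 0'
cat > go.py <<'E'
import sys
from h import *
x,y,z,yaw=map(float,sys.argv[1:5]);T=np.eye(4);T[:3,:3]=R.from_euler('xyz',[180,0,yaw],degrees=True).as_matrix();T[:3,3]=x,y,z;print(*delta(T))
E
python3 go.py 501.8 269.1 20 186
```

```text
time_s: 6.1
ee_pos: [563.8, 59.6, 154.4]
time_s: 6.9
ee_pos: [500.9, 267.9, 134.0]
ee_rot: [-180.0, -0.1, -174.0]
force: [0.5, 0.8, 0.3]
gripper_width: 45.0
gripper_force: 0.0
[ -1.17   1.19 114.  ] [-0.02 -0.06  0.01]
```

```bash
python3 drive.py '-0.7 1 40 0 0 0;0 0 40 0 0 0;0 0 20 0 0 0;0 0 9 0 0 0;0 0 5 0 0 0;0 0 0 0 0 0;0 0 0 0 0 0'; python3 drive.py '0 0 0 0 0 0;0 0 0 0 0 0;0 0 0 0 0 0;0 0 0 0 0 0;0 0 0 0 0 0;0 0 0 0 0 0' 15 12
```

```text
time_s: 7.6
ee_pos: [503.4, 269.1, 21.3]
ee_rot: [179.9, 0.1, -174.1]
force: [0.7, 0.6, -1.1]
gripper_width: 44.7
gripper_force: 0.0
time_s: 8.2
ee_pos: [502.6, 268.9, 20.5]
ee_rot: [180.0, 0.0, -174.0]
force: [-1.6, 0.5, 5.1]
gripper_width: 23.8
gripper_force: 12.0
```

```bash
python3 drive.py '0 0 -15 0 0 0;0 0 -35 0 0 0;0 0 -20 0 0 8.5;0 0 -10 0 0 8.5;0 0 0 0 0 8.5;0 0 0 0 0 8.5;0 0 0 0 0 8.5;0 0 0 0 0 8.5' ; python3 drive.py '0 0 0 0 0 8.5;0 0 0 0 0 8.5;0 0 0 0 0 8.5;0 0 0 0 0 8.5;0 0 0 0 0 8.5;0 0 0 0 0 8.5;0 0 0 0 0 8.5;0 0 0 0 0 1.1';python3 go.py 517.2 -258 60 74.4
```

```text
time_s: 9.0
ee_pos: [502.0, 268.5, 99.4]
ee_rot: [-179.9, -0.0, 134.6]
force: [-0.4, 0.4, -0.4]
gripper_width: 23.6
gripper_force: 12.0
time_s: 9.8
ee_pos: [502.0, 268.6, 99.4]
ee_rot: [-180.0, 0.0, 74.3]
force: [-0.2, 0.4, -0.9]
gripper_width: 24.0
gripper_force: 12.0
[-502.86  156.94   39.62] [-0.04  0.03 -0.08]
```

```bash
python3 drive.py '-20 6.5 0 0 0 0;-40 12.5 0 0 0 0;-40 12.5 0 0 0 0;-40 12.5 0 0 0 0;-40 12.5 0 0 0 0;-40 12.5 0 0 0 0;-40 12.5 0 0 0 0;-40 12.5 0 0 0 0' |head -2; python3 drive.py '-40 12.5 0 0 0 0;-40 12.5 0 0 0 0;-40 12.5 0 0 0 0;-40 12.5 0 0 0 0;-30 9 0 0 0 0;-13 4.2 0 0 0 0;0 0 20 0 0 0;0 0 0 0 0 0';python3 go.py 517.2 -258 36.5 74.4; python3 snap.py w7;python3 go.py 517.2 -258 36.5 74.4
```

```text
time_s: 10.6
ee_pos: [511.6, -47.2, 99.8]
time_s: 11.4
ee_pos: [516.2, -257.0, 77.6]
ee_rot: [-179.7, -0.1, 74.4]
force: [-0.4, 0.4, -1.6]
gripper_width: 24.1
gripper_force: 12.0
[-0.74  1.49 41.08] [-0.33 -0.1   0.01]
[-0.98  0.7  42.19] [-0.22 -0.07  0.03]
```

View pics/w7.png

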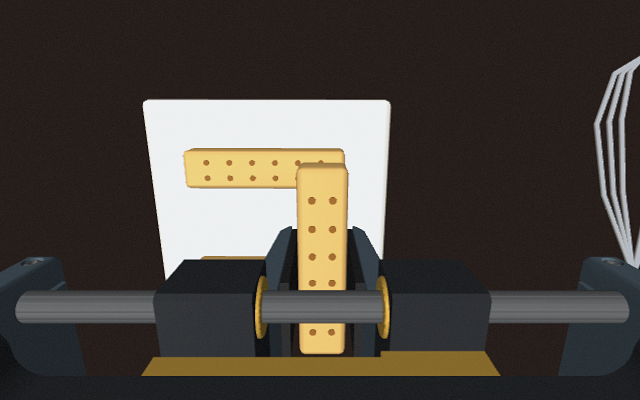

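The finger is held square to the lower ones, over their far ends (image right). The lower one's far end is at (345,168) and the held finger spans columns 298–347.

```bash
python3 drive.py '-0.8 1 15 0 0 0;0 0 15 0 0 0;0 0 7 0 0 0;0 0 2 0 0 0;0 0 0 0 0 0;0 0 0 0 0 0';python3 drive.py '0 0 1 0 0 0;0 0 0.7 0 0 0;0 0 0 0 0 0;0 0 0 0 0 0';python3 go.py 517.2 -258 36.5 74.4
```

```text
time_s: 12.05
ee_pos: [519.4, -259.1, 41.7]
ee_rot: [179.9, 0.0, 74.4]
force: [-0.1, 0.6, -0.6]
gripper_width: 24.2
gripper_force: 12.0
time_s: 12.45
ee_pos: [518.9, -259.1, 39.3]
ee_rot: [180.0, -0.0, 74.4]
force: [1.0, -0.3, -1.0]
gripper_width: 24.0
gripper_force: 12.0
[ 0.63 -1.9   2.79] [ 0.01 -0.   -0.04]
```

```bash
python3 drive.py '0.6 -1.8 0 0 0 0;0 0 1 0 0 0;0 0 0 0 0 0;0 0 0 0 0 0;0 0 0 0 0 0'|head -4;python3 go.py 517.2 -258 36.5 74.4;python3 drive.py '0 0 1 0 0 0;0 0 0.5 0 0 0;0 0 0 0 0 0;0 0 0 0 0 0';python3 go.py 517.2 -258 36.5 74.4
```

```text
time_s: 12.95
ee_pos: [517.3, -258.1, 38.2]
ee_rot: [180.0, -0.0, 74.4]
force: [-0.3, 1.1, -0.1]
[ 0.02 -0.13  1.73] [ 0.   -0.   -0.04]
time_s: 13.35
ee_pos: [517.3, -258.0, 36.7]
ee_rot: [-180.0, -0.0, 74.4]
force: [0.5, 0.1, -0.9]
gripper_width: 23.6
gripper_force: 12.0
[-0.01 -0.05  0.18] [-0.   -0.01 -0.04]
```

```bash
python3 drive.py '0 0 0.5 0 0 0;0 0 0 0 0 0;0 0 0 0 0 0'|grep -E "pos|force:";python3 drive.py '0 0 0.5 0 0 0;0 0 0 0 0 0;0 0 0 0 0 0'|grep -E "pos|force:"
```

```text
ee_pos: [517.4, -258.0, 36.5]
force: [-0.4, 0.2, 2.6]
gripper_force: 12.0
ee_pos: [517.4, -258.0, 36.5]
force: [-1.8, 0.7, 5.5]
gripper_force: 12.0
```

```bash
python3 drive.py '0 0 0 0 0 0;0 0 0 0 0 0;0 0 0 0 0 0' 38|head -2; python3 drive.py '0 0 -5 0 0 0;0 0 -15 0 0 0;0 0 -40 0 0 0;0 0 -40 0 0 0;-40 0 0 0 0 0;-40 0 0 0 0 0;0 0 0 0 0 0;0 0 0 0 0 0' 45|head -2;python3 drive.py '0 0 0 0 0 0;0 0 0 0 0 0'; python3 snap.py w8
```

```text
time_s: 14.25
ee_pos: [517.2, -258.0, 35.4]
time_s: 15.05
ee_pos: [495.3, -335.4, 135.7]
time_s: 15.25
ee_pos: [495.9, -334.0, 135.6]
ee_rot: [-180.0, -0.0, 74.4]
force: [-0.5, 1.2, -0.1]
gripper_width: 44.9
gripper_force: 0.0
```

View pics/w8.png

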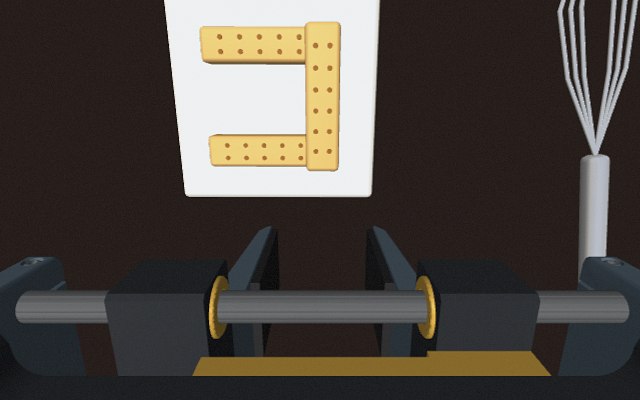

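The finger lies square across the base ends, spanning columns 306–340 and rows 22–170, overhanging the bases evenly. The free base ends are at (201,44) and (210,151).

Run:
```python
from h import *; import pickle
np.set_printoptions(precision=1,suppress=True)
m=pickle.load(open('w8.pkl','rb'));C=np.array([480.6,-247.8]);a=np.radians(-15.6);F=np.array([[np.cos(a),np.sin(a)],[-np.sin(a),np.cos(a)]])
f=cv2.imread('pics/w8.png').astype(int)
for r in (44,150): print(r,[tuple(f[r,c]) for c in list(range(198,204 ))+list(range(208,213))])
for n,p,z in [('base end',(200.5,44),32),('base end',(210,151),32),('fR',(340,40),50),('fR',(338.7,155),50),('fL',(306,40),50),('fL',(306.5,155),50),('ftop',(322,22),50),('fbot',(322,170),50),('plR',(371,194),14),('plL',(187,194),14),('plbot',(280,196),14)]:
    print(n,F@(onz(m,p,z)[:2]-C))
```

```text
44 [(np.int64(242), np.int64(241), np.int64(238)), (np.int64(248), np.int64(243), np.int64(237)), (np.int64(171), np.int64(206), np.int64(228)), (np.int64(104), np.int64(183), np.int64(227)), (np.int64(117), np.int64(198), np.int64(234)), (np.int64(124), np.int64(208), np.int64(238)), (np.int64(126), np.int64(209), np.int64(238)), (np.int64(125), np.int64(210), np.int64(238)), (np.int64(125), np.int64(211), np.int64(239)), (np.int64(125), np.int64(207), np.int64(237)), (np.int64(126), np.int64(208), np.int64(238))]
150 [(np.int64(242), np.int64(240), np.int64(238)), (np.int64(240), np.int64(239), np.int64(236)), (np.int64(241), np.int64(240), np.int64(239)), (np.int64(241), np.int64(240), np.int64(238)), (np.int64(241), np.int64(241), np.int64(237)), (np.int64(241), np.int64(240), np.int64(238)), (np.int64(248), np.int64(244), np.int64(238)), (np.int64(188), np.int64(216), np.int64(229)), (np.int64(116), np.int64(187), np.int64(227)), (np.int64(118), np.int64(201), np.int64(235)), (np.int64(126), np.int64(209), np.int64(238))]
base end [-47.9  37.4]
base end [-47.8 -38. ]
fR [49.7 37.5]
fR [ 49.9 -38.3]
fL [27.4 37.4]
fL [ 26.8 -38.3]
ftop [37.9 48.2]
fbot [ 37.9 -49.2]
plR [ 79.3 -76.6]
plL [-76.  -76.8]
plbot [  2.4 -78.5]
```

```bash
python3 drive.py '41 -11 0 0 0 0;41 -11 0 0 0 0;41 -11 0 0 0 0;41 -11 0 0 0 0;41 -11 0 0 0 0;41 -11 0 0 0 0;41 -11 0 0 0 0;41 -11 0 0 0 0'|head -2;python3 drive.py '41 -11 0 0 0 0;41 -11 0 0 0 0;41 -11 0 0 0 0;41 -11 0 0 0 0;41 -11 0 0 0 0;41 -11 0 0 0 0;41 -11 0 0 0 0;41 -11 0 0 0 0'|head -2
python3 drive.py '0 0 0 0 0 -8.5;0 0 0 0 0 -8.5;0 0 0 0 0 -8.5;0 0 0 0 0 -8.5;0 0 0 0 0 -8.5;0 0 0 0 0 -8.5;0 0 0 0 0 -8.5;0 0 0 0 0 -8.5'|head -2;python3 drive.py '0 0 0 0 0 -8.5;0 0 0 0 0 -8.5;0 0 0 0 0 -8.5;0 0 0 0 0 -5.8;0 0 20 0 0 0;0 0 0 0 0 0;0 0 0 0 0 0';python3 go.py 504 343.1 20.5 173.7
```

```text
time_s: 16.1
ee_pos: [499.0, 6.9, 135.9]
time_s: 16.9
ee_pos: [502.2, 346.6, 135.8]
time_s: 17.7
ee_pos: [502.4, 344.7, 135.7]
time_s: 18.4
ee_pos: [502.5, 344.4, 115.6]
ee_rot: [-180.0, -0.1, 173.7]
force: [0.2, 0.8, 0.3]
gripper_width: 45.0
gripper_force: 0.0
[-1.76 -1.05 95.12] [-0.03 -0.05 -0.  ]
```

```bash
python3 drive.py '-1.5 -1.1 40 0 0 0;0 0 30 0 0 0;0 0 15 0 0 0;0 0 9.5 0 0 0;0 0 0 0 0 0;0 0 0 0 0 0'|head -2; python3 drive.py '0 0 0 0 0 0;0 0 0 0 0 0;0 0 0 0 0 0;0 0 0 0 0 0;0 0 0 0 0 0;0 0 0 0 0 0' 15 12;python3 go.py 504 343.1 20.5 173.7
```

```text
time_s: 19.0
ee_pos: [505.2, 343.4, 22.3]
time_s: 19.6
ee_pos: [504.8, 343.1, 22.0]
ee_rot: [180.0, 0.1, 173.7]
force: [-1.5, 0.1, 4.9]
gripper_width: 24.0
gripper_force: 12.0
[ 0.82 -0.07  1.5 ] [ 0.05  0.05 -0.04]
```

```bash
python3 drive.py '0 0 -15 0 0 0;0 0 -35 0 0 0;0 0 -20 0 0 8.5;0 0 -10 0 0 8.5;0 0 0 0 0 8.5;0 0 0 0 0 8.5;0 0 0 0 0 8.5;0 0 0 0 0 8.5'|head -2 ; python3 drive.py '0 0 0 0 0 8.5;0 0 0 0 0 8.5;0 0 0 0 0 8.5;0 0 0 0 0 8.5;0 0 0 0 0 8.5;0 0 0 0 0 5.8;0 0 0 0 0 0';python3 go.py 445 -237.85 80 74.4
```

```text
time_s: 20.4
ee_pos: [504.1, 342.6, 100.7]
time_s: 21.1
ee_pos: [504.2, 342.6, 100.7]
ee_rot: [-180.0, 0.0, 74.4]
force: [0.5, -0.2, -1.8]
gripper_width: 23.8
gripper_force: 12.0
[-574.96   99.4    21.04] [-0.04  0.04 -0.03]
```

```bash
python3 drive.py '-20 3.5 0 0 0 0;-40 6.9 0 0 0 0;-40 6.9 0 0 0 0;-40 6.9 0 0 0 0;-40 6.9 0 0 0 0;-40 6.9 0 0 0 0;-40 6.9 0 0 0 0;-40 6.9 0 0 0 0'|head -2; python3 drive.py '-40 6.9 0 0 0 0;-40 6.9 0 0 0 0;-40 6.9 0 0 0 0;-40 6.9 0 0 0 0;-40 6.9 0 0 0 0;-40 6.9 0 0 0 0;-25 4.3 0 0 0 0;-10 1.9 0 0 0 0'|head -2; python3 drive.py '0 0 20 0 0 0;0 0 20 0 0 0;0 0 10 0 0 0;0 0 7 0 0 0;0 0 0 0 0 0;0 0 0 0 0 0;0 0 0 0 0 0'; python3 go.py 445 -237.85 38 74.4
```

```text
time_s: 21.9
ee_pos: [473.0, 38.5, 101.2]
time_s: 22.7
ee_pos: [444.8, -239.9, 101.0]
time_s: 23.4
ee_pos: [445.8, -237.8, 45.0]
ee_rot: [179.9, 0.0, 74.4]
force: [-0.6, 0.2, -0.1]
gripper_width: 24.3
gripper_force: 12.0
[-0.23 -0.77  6.97] [ 0.09  0.02 -0.02]
```

```bash
python3 drive.py '-0.2 -0.7 3 0 0 0;0 0 2 0 0 0;0 0 1 0 0 0;0 0 0 0 0 0;0 0 0 0 0 0';python3 go.py 445 -237.85 38 74.4;python3 drive.py '0 0 0.7 0 0 0;0 0 0 0 0 0;0 0 0 0 0 0'|grep -E "pos|force:"
```

```text
time_s: 23.9
ee_pos: [444.4, -237.7, 38.2]
ee_rot: [-180.0, -0.0, 74.4]
force: [0.2, 0.8, -0.6]
gripper_width: 23.8
gripper_force: 12.0
[0.01 0.6  0.21] [-0.   -0.01 -0.04]
ee_pos: [444.5, -237.7, 38.0]
force: [-2.0, 0.6, 6.1]
gripper_force: 12.0
```

```bash
python3 drive.py '0 0 0 0 0 0;0 0 0 0 0 0;0 0 0 0 0 0' 38|head -2; python3 drive.py '0 0 -5 0 0 0;0 0 -15 0 0 0;0 0 -40 0 0 0;0 0 -40 0 0 0;-40 20 0 0 0 0;-40 20 0 0 0 0;0 0 0 0 0 0;0 0 0 0 0 0' 50|head -2;python3 drive.py '0 0 0 0 0 0;0 0 0 0 0 0'; python3 snap.py w9
```

```text
time_s: 24.5
ee_pos: [444.4, -237.7, 37.3]
time_s: 25.3
ee_pos: [461.0, -325.8, 137.2]
time_s: 25.5
ee_pos: [461.0, -324.3, 137.4]
ee_rot: [-179.9, -0.0, 74.4]
force: [-1.3, -0.3, 0.2]
gripper_width: 49.9
gripper_force: 0.0
```

View pics/w9.png

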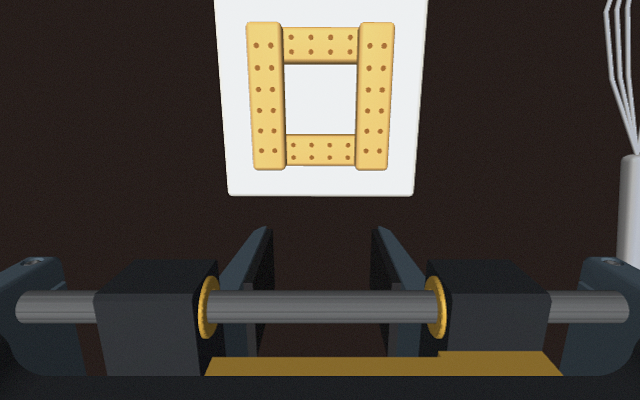

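The square tower is complete. The two upper fingers span columns 247–283 and 357–394, flush over the base ends. Next I'll measure the tablet from two wrist poses.

```bash
python3 drive.py '0 0 -15 0 0 -8.4;0 0 -15 0 0 -8.4;0 0 -15 0 0 -8.4;0 0 -15 0 0 -8.4;0 0 -15 0 0 -8.4;0 0 -15 0 0 -8.4;0 0 -15 0 0 -8.4;0 0 -15 0 0 -8.4'|head -2;python3 drive.py '0 0 0 0 0 -8.4;0 0 0 0 0 -8.4;0 0 0 0 0 -8.4;0 0 0 0 0 -8.4;0 0 0 0 0 -8.4;-32 30 0 0 0 0;-32 30 0 0 0 0;-32 30 0 0 0 0' |head -2;python3 drive.py '-32 30 0 0 0 0;-32 30 0 0 0 0;-32 30 0 0 0 0;-32 30 0 0 0 0;-32 30 0 0 0 0;0 0 0 0 0 0;0 0 0 0 0 0;0 0 0 0 0 0'
python3 snap.py t1;python3 drive.py '0 35 0 0 0 0;0 35 0 0 0 0;0 0 0 0 0 0;0 0 0 0 0 0;0 0 0 0 0 0'|head -2;python3 snap.py t2;python3 - <<'E'
import cv2,numpy as np
a=cv2.imread('pics/t1.png');b=cv2.imread('pics/t2.png')
cv2.imwrite('pics/t12.png',np.vstack([a[:300],b[:300]]))
E
```

```text
time_s: 26.35
ee_pos: [461.2, -324.6, 258.2]
time_s: 27.15
ee_pos: [552.1, -228.0, 257.7]
time_s: 27.95
ee_pos: [701.1, -70.5, 257.6]
ee_rot: [-180.0, -0.0, -176.5]
force: [0.5, 0.4, -0.3]
gripper_width: 50.4
gripper_force: 0.0
time_s: 28.5
ee_pos: [697.3, -1.8, 258.0]
```

View pics/t12.png

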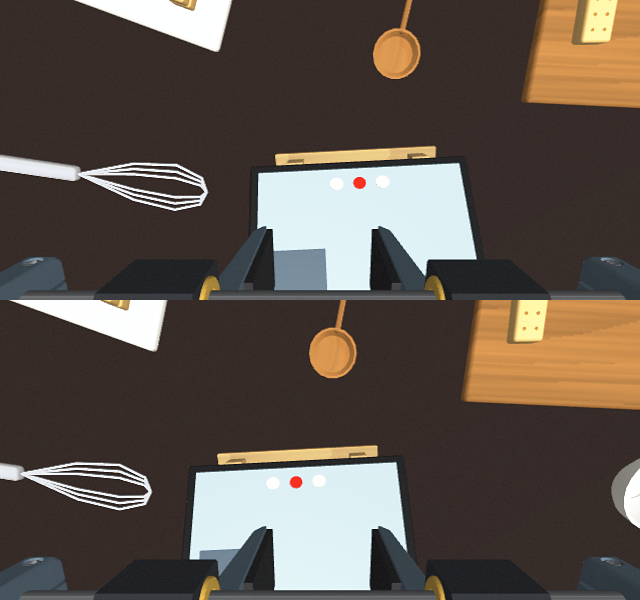

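t1 and t2 show the tablet's lower edge and both sides. The lit screen's lower corners are at (258,174),(461,163) and (192,172),(398,161), and the gripper hides the upper part. I'll fit the screen rectangle jointly over the top, scene and wrist views.

```bash
cat > tab.py <<'E'
from h import *; import pickle
from scipy.optimize import least_squares
np.set_printoptions(precision=2,suppress=True)
V=[]
for n,f,seed,clip in [('top','top0',(326,130),None),('scene','scene0',(365,225),None),('t1','t1',(300,215),222),('t2','t2',(230,215),222)]:
    m=env.camera_model(n) if f[-1]=='0' else pickle.load(open(n+'.pkl','rb'))
    im=cv2.imread(f'pics/{f}.png'); print(n,im[seed[1],seed[0]])
    mk=(im.min(axis=2)>(85 if n=='scene' else 110)).astype(np.uint8)
    if clip: mk[clip:]=0
    l=cv2.connectedComponents(mk,connectivity=4)[1]; mk=(l==l[seed[1],seed[0]]).astype(np.uint8)
    h=cv2.convexHull(max(cv2.findContours(mk,0,cv2.CHAIN_APPROX_NONE)[0],key=cv2.contourArea))
    q=cv2.approxPolyDP(h,3,True)[:,0]; print(q.tolist())
    g=np.zeros_like(mk);cv2.fillConvexPoly(g,h,1)
    c=cv2.findContours(g,0,cv2.CHAIN_APPROX_NONE)[0][0][:,0].astype(float)
    if clip: c=c[(c[:,1]<clip-2)]
    V.append((m,c[::3],2.5 if clip else 1.))
def frame(p):
    T=np.eye(4);T[:3,:3]=(R.from_euler('z',p[2],degrees=True)*R.from_euler('y',-35,degrees=True)).as_matrix();T[:3,3]=p[0],p[1],82;return T
def res(p,split=False):
    T=frame(p);out=[]
    for m,c,w in V:
        q=np.array([proj(m,(T@[sx*p[4]/2,sy*p[3]/2,0,1])[:3]) for sx,sy in [(1,1),(1,-1),(-1,-1),(-1,1)]]).astype(np.float32)
        out.append(np.array([cv2.pointPolygonTest(q,(float(a),float(b)),True) for a,b in c])-0.)
    return out if split else np.concatenate(out)
s=least_squares(res,[752,-26,5,225,150],loss='soft_l1',diff_step=1e-4,x_scale=[1,1,1,1,1])
print(s.x,[ (np.abs(r).mean(),r.mean()) for r in res(s.x,True)])
print(frame(s.x)); np.save('tab.npy',frame(s.x))
E
python3 tab.py
```

```text
top [253 247 232]
[[367, 108], [369, 162], [287, 171], [280, 118]]
scene [211 208 194]
[[400, 206], [357, 257], [314, 260], [358, 213]]
t1 [246 242 224]
[[469, 219], [257, 221], [258, 173], [458, 163]]
t2 [244 240 222]
[[396, 163], [403, 221], [192, 221], [197, 172]]
[751.4  -25.2    6.5  221.07 148.64] [(np.float64(0.38486903532406574), np.float64(0.04869411960325201)), (np.float64(0.5585346594794305), np.float64(-0.5578581683496849)), (np.float64(0.26434366641552776), np.float64(0.03135008035726962)), (np.float64(0.25340571514665894), np.float64(0.01210929622939795))]
[[  0.81  -0.11  -0.57 751.4 ]
 [  0.09   0.99  -0.06 -25.2 ]
 [  0.57   0.     0.82  82.  ]
 [  0.     0.     0.     1.  ]]
```

```bash
python3 go.py 515.4 196.3 100 183.6; python3 drive.py '32 35 0 0 0 0;32 35 20 0 0 0;32 35 30 0 0 0;32 35 30 0 0 0;32 35 30 0 0 0;9 12 30 0 0 0;0 0 20 0 0 0;0 0 0 0 0 0'|head -2;  python3 drive.py '0 0 0 0 0 0;0 0 0 0 0 0'|head -3; python3 go.py 515.4 196.3 20.5 183.6
```

```text
[169.83 208.85 157.7 ] [-0.03  0.02 -0.15]
time_s: 29.35
ee_pos: [527.4, 163.1, 105.5]
time_s: 29.55
ee_pos: [531.0, 163.8, 109.4]
ee_rot: [180.0, 0.2, -176.5]
[13.88 33.34 88.83] [ 0.03  0.17 -0.12]
```

```bash
python3 drive.py '13 33 0 0 0 0;0 0 30 0 0 0;0 0 30 0 0 0;0 0 12 0 0 0;0 0 0 0 0 0;0 0 0 0 0 0;0 0 0 0 0 0'|head -2;python3 go.py 515.4 196.3 20.5 183.6
```

```text
time_s: 30.25
ee_pos: [515.9, 196.6, 37.5]
[ 0.55 -0.25 17.01] [ 0.06  0.18 -0.07]
```

```bash
python3 drive.py '0.5 0 10 0 0 0;0 0 7 0 0 0;0 0 0 0 0 0;0 0 0 0 0 0'|head -2;python3 drive.py '0 0 0 0 0 0;0 0 0 0 0 0;0 0 0 0 0 0;0 0 0 0 0 0;0 0 0 0 0 0;0 0 0 0 0 0' 20 15;python3 go.py 515.4 196.3 20.5 183.6
```

```text
time_s: 30.65
ee_pos: [513.8, 196.3, 18.6]
time_s: 31.25
ee_pos: [514.1, 196.4, 19.1]
ee_rot: [180.0, 0.0, -176.4]
force: [0.2, 0.1, 1.3]
gripper_width: 29.8
gripper_force: 15.0
[-1.26 -0.18 -1.39] [ 0.01  0.03 -0.04]
```

```bash
cat > fin.py <<'E'
from h import *
Tt=np.load('tab.npy');x,y,z=Tt[:3,:3].T;T=np.eye(4);T[:3,:3]=np.c_[y,np.cross(-z,y),-z];T[:3,3]=Tt[:3,3]+(130+3.1)*z+1.26*y
print(T[:3,3].round(1),*delta(T))
E
python3 drive.py '0 0 -15 0 0 0;0 0 -35 0 0 0;0 0 -40 0 0 0;0 0 -40 0 0 8.5;0 0 -30 0 0 8.5;0 0 -30 0 0 8.5;0 0 0 0 0 8.5;0 0 0 0 0 8.5'|head -2;python3 drive.py '0 0 0 0 0 8.5;0 0 0 0 0 8.5;0 0 0 0 0 8.5;0 0 0 0 0 8.5;0 0 0 0 0 8.5;0 0 0 0 0 2.1;0 0 0 0 0 0';python3 fin.py
```

```text
time_s: 32.05
ee_pos: [514.3, 196.4, 210.2]
time_s: 32.75
ee_pos: [513.7, 196.2, 208.7]
ee_rot: [-180.0, 0.0, 96.5]
force: [-0.4, 0.2, -0.9]
gripper_width: 30.0
gripper_force: 15.0
[675.4 -32.6 191. ] [-245.59  134.89   17.63] [-3.503e+01  1.000e-02 -3.000e-02]
```

```bash
python3 drive.py '-20 11 0 0 0 0;-35 19 0 0 0 0;-40 22 0 0 0 0;-40 22 0 0 0 0;-40 22 0 0 0 0;-35 19 0 0 0 0;-25 14 0 0 0 0;-10 5 0 0 0 0'|head -2;python3 drive.py '0 0 0 -7 0 0;0 0 0 -7 0 0;0 0 0 -7 0 0;0 0 0 -7 0 0;0 0 0 -7 0 0;0 0 0 0 0 0;0 0 0 0 0 0;0 0 0 0 0 0';python3 fin.py
```

```text
time_s: 33.55
ee_pos: [675.7, -34.6, 208.1]
time_s: 34.35
ee_pos: [676.9, -31.7, 211.0]
ee_rot: [144.9, 0.0, 96.5]
force: [0.1, -0.2, 0.7]
gripper_width: 30.2
gripper_force: 15.0
[675.4 -32.6 191. ] [ -0.68 -12.81  15.4 ] [0.14 0.03 0.04]
```

```bash
python3 drive.py '-0.7 -6.4 7.7 0.1 0 0;0 -6.4 7.7 0 0 0;0 0 0 0 0 0;0 0 0 0 0 0;0 0 0 0 0 0;0 0 0 0 0 0';python3 fin.py
python3 - <<'E'
from h import *
a=env.grab_frame('scene');b=env.grab_frame('top')
cv2.imwrite('pics/end.png',np.hstack([cv2.resize(a[120:320,150:450],None,fx=1.33,fy=1.33),cv2.resize(b[60:260,150:450],None,fx=1.33,fy=1.33)]))
E
```

```text
time_s: 34.95
ee_pos: [673.4, -33.0, 189.4]
ee_rot: [145.1, 0.0, 96.5]
force: [-0.7, 0.2, -0.6]
gripper_width: 29.9
gripper_force: 15.0
[675.4 -32.6 191. ] [ 0.15  2.67 -0.17] [-0.06  0.03 -0.04]
```

View pics/end.png

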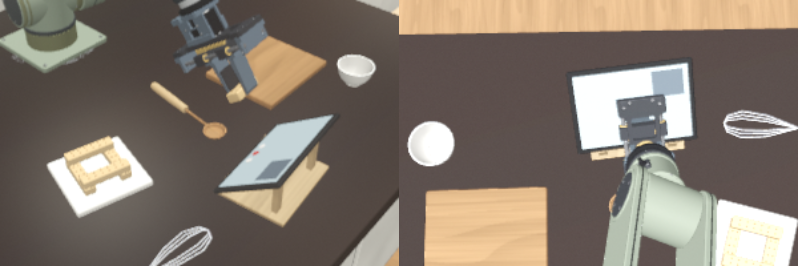

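The tower stands intact and the crown is held parallel in front of the screen. I'll trim the last 2.7 mm, let it settle and check.

```bash
python3 drive.py '0 2.5 0 0 0 0;0 0 0 0 0 0;0 0 0 0 0 0;0 0 0 0 0 0;0 0 0 0 0 0;0 0 0 0 0 0'|grep -E "pos|width";python3 fin.py; python3 snap.py w10
```

```text
ee_pos: [675.1, -32.7, 190.4]
gripper_width: 29.7
[675.4 -32.6 191. ] [ 0.07  0.64 -0.34] [-0.1   0.02 -0.04]
```

View pics/w10.png

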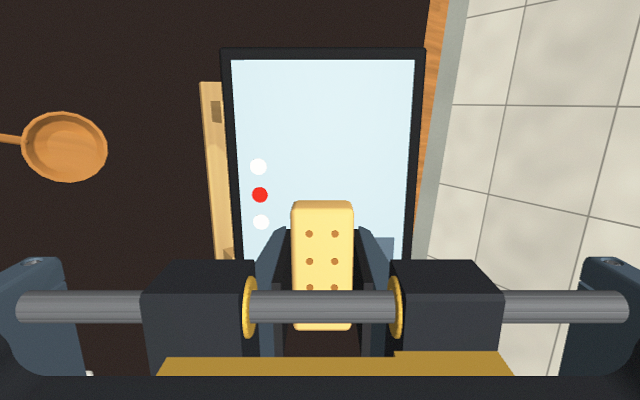

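The crown sits square in the jaws, spanning rows 200–330 and columns 291–353, with its length along the screen's long side and centred over it at column 322.

```bash
python3 -c "
from workcell import env
print(env.job_done())"
```

```text
the job is handed in; nothing more can be done
None
```

The job is handed in: both long fingers lie across the base ends as a square, about 1 mm from flush by my camera measurement, and the crown is held with its underside parallel to the screen, 130 mm off its middle to within about 1 mm by the arm's reading.

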